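# Find the transport box with the loose ball

## Task

Three closed blue boxes on the worktop look alike and each carries a steel ball that should be held fast, but in one of them the ball has come loose and rolls and knocks when the box is tilted or shaken. Find that box and set it flat and upright, lid up, inside the clear tray for repair. No other box may go into the tray; leave the two sound ones standing upright on the worktop, and do not drop any box.

Things in the scene. Friction and masses are not known exactly. Their poses are not given: they have to be found in the camera images.
- box_a_centre (a point): Centre of one of three identical closed blue boxes with a grey lid panel: 110 mm long (x axis) x 58 wide (y, grasp across it) x 48 high (z), 0.3 kg; starts upright on the worktop. Inside is a 34 mm, 160 g steel ball: in two boxes held at the centre (under 1 mm of play), in one (which one is unknown) free to roll 34 mm either way along x, so its weight shifts to the lower end when tipped along its length.
- box_b_centre (a point): Centre of one of three identical closed blue boxes with a grey lid panel: 110 mm long (x axis) x 58 wide (y, grasp across it) x 48 high (z), 0.3 kg; starts upright on the worktop. Inside is a 34 mm, 160 g steel ball: in two boxes held at the centre (under 1 mm of play), in one (which one is unknown) free to roll 34 mm either way along x, so its weight shifts to the lower end when tipped along its length.
- box_c_centre (a point): Centre of one of three identical closed blue boxes with a grey lid panel: 110 mm long (x axis) x 58 wide (y, grasp across it) x 48 high (z), 0.3 kg; starts upright on the worktop. Inside is a 34 mm, 160 g steel ball: in two boxes held at the centre (under 1 mm of play), in one (which one is unknown) free to roll 34 mm either way along x, so its weight shifts to the lower end when tipped along its length.
- tray_floor (a point): Middle of the inner floor of the square clear open tray, 2 mm above the worktop. The tray is 170 x 170 mm outside, about 162 mm clear inside, its walls 37 mm high and 2 mm thick, parallel to its x and y axes; it does not move.
Not all that is in view belongs to the job. What is shaped like the part that bears tray_floor but green is not meant.

How it is judged:
At the end, for the whole second after the job is handed in: The box with the loose ball lies flat on the tray floor (centre within 60 mm of the tray's middle), the two others stand on the worktop (centres at least 115 mm from the tray's middle), all upright within 7 degrees, at rest and released (angle between each of box_a_centre, box_b_centre, box_c_centre's own z axis and vertical below 0.12 rad and linear speed of each of box_a, box_b, box_c below 0.02 m/s and contact force between the fingers and box_a below 0.05 N and contact force between the fingers and box_b below 0.05 N and contact force between the fingers and box_c below 0.05 N and ((distance between ball and box_a_centre below 0.045 m and (horizontal distance between box_a_centre and tray_floor below 0.06 m and height (world z) of box_a_centre below 0.036 m)) or (not (distance between ball and box_a_centre below 0.045 m) and (horizontal distance between box_a_centre and tray_floor above 0.115 m and height (world z) of box_a_centre below 0.033 m))) and ((distance between ball and box_b_centre below 0.045 m and (horizontal distance between box_b_centre and tray_floor below 0.06 m and height (world z) of box_b_centre below 0.036 m)) or (not (distance between ball and box_b_centre below 0.045 m) and (horizontal distance between box_b_centre and tray_floor above 0.115 m and height (world z) of box_b_centre below 0.033 m))) and ((distance between ball and box_c_centre below 0.045 m and (horizontal distance between box_c_centre and tray_floor below 0.06 m and height (world z) of box_c_centre below 0.036 m)) or (not (distance between ball and box_c_centre below 0.045 m) and (horizontal distance between box_c_centre and tray_floor above 0.115 m and height (world z) of box_c_centre below 0.033 m)))); the robot touches nothing.
It fails at once if a sound box is put into the tray (((horizontal distance between box_a_centre and tray_floor below 0.06 m and height (world z) of box_a_centre below 0.036 m) and not (distance between ball and box_a_centre below 0.045 m)) or ((horizontal distance between box_b_centre and tray_floor below 0.06 m and height (world z) of box_b_centre below 0.036 m) and not (distance between ball and box_b_centre below 0.045 m)) or ((horizontal distance between box_c_centre and tray_floor below 0.06 m and height (world z) of box_c_centre below 0.036 m) and not (distance between ball and box_c_centre below 0.045 m))).
It fails at once if a box is dropped (falls more than about 25 mm) ((linear speed of box_a above 0.7 m/s and contact force between the fingers and box_a below 0.05 N) or (linear speed of box_b above 0.7 m/s and contact force between the fingers and box_b below 0.05 N) or (linear speed of box_c above 0.7 m/s and contact force between the fingers and box_c below 0.05 N)).
It also fails if it takes over 64 s, if anything falls off the work surface, if the arm or the gripper's body presses on something with over 40 N, if the wrist force passes 120 N, or if a joint passes its speed limit or range.

## Robot

A 7-joint arm with a two-finger parallel gripper is mounted at the origin on a cart in front of the work surface, level with it; the furniture and walls round the work are solid. World frame = base frame: x ahead of the robot, y to its left, z up, the work surface at z = 0. Lengths are in m, angles in rad, forces in N, time in s.
With the tool pointing down it reaches from about 0.4 to 0.9 m from the base axis. Payload 5.5 kg.
Tool frame: the origin (TCP) lies at the very end of the fingers, on their centre line; the grasp point (between the pads) lies 19 mm behind it (arm.tcp_to_grasp is the distance from the TCP to the grasp point, in m); z points along the fingers, y is the direction in which the jaws open and shut (so a half turn about z gives the same grasp; the last joint's range is limited). The gripper opens to 92 mm and grips with 3 to 60 N. Pads are 19 mm wide; open, the fingers measure 130 mm over their backs; the gripper's body (75 mm by 190 mm) begins 47 mm behind the grasp point.
Start: joints at [1.493, 0.501, -0.427, 1.55, 0.221, 1.138, -0.21], TCP at [0.217, -0.613, 0.227] pointing down, gripper open.
Joint ranges: [-2.88, 2.88], [-0.31, 2.03], [-1.54, 1.56], [0.2, 2.42], [-1.41, 4.55], [0.19, 2.02], [-2.57, 2.57]. Speed limits (rad/s): [2.57, 2.57, 3.14, 3.14, 3.14, 3.14, 3.14].

## Interface

Orientations are given as a unit quaternion [x, y, z, w].
In Python, from plant import state, grab_frame, order, arm gives the robot as it stands.
- The arm moves only by the tool step_arm, never from a script. Its argument "rows" is one flat list of numbers, 5 for each row, row after row: the shift along the tool's x, y, z in cm, then the turn about the tool's z in degrees, then the opening, from 0 (shut) to 1 (fully open). In form: [x, y, z, turn, grip, x, y, z, turn, grip, ...]. A call has exactly 10 rows; each row shifts and turns the commanded pose from where the row before left it, along the tool's axes as they then stand; what a row does not reach is not made up. A row lasts 1/12 s, in which the tool goes at most 41.7 mm and 7.16 degrees, less where a joint would pass 70% of its speed; a pose out of reach is approached as far as the arm can. A call with a gripper value outside its range is refused whole. The fingers move at their own pace and stop on an object; "force" is the grip in N (left out, the last holds). Time passes only in rows, so rows that do not move let the fingers close, or fill a call up. It gives the time, the measured TCP pose, the force and the opening at its end, in the units of the state.
- state(): the state, without advancing time (a new reading comes with each control period).
- grab_frame(name): name is "scene" or "top" or "wrist"; returns a dict with "color" (420x560x3 uint8, blue, green, red), "z_map" (420x560 float32, m along the optical axis (not along the pixel's ray), 0 where there is no reading), "fx", "fy", "cx", "cy" (pixels), "cam_to_world" (4x4, takes a point from camera to world coordinates). Camera axes: x right, y down, z forward; pixel columns grow to the right and rows downward; lengths in m; the calibration is good to about 2 mm. A picture is of the moment at which its call begins.
- order.sign_off(): hands the job in, once; it reports no verdict.
The state is a dict: "time_s": time; "joint_positions": joint angles; "dq": joint speeds; "effort": joint torques, N m; "ee_pos": TCP position; "ee_rot": TCP orientation; "force": force on the tool from outside, world axes, zero at the start; "moment": the same for the moment, N m; "gripper_width": finger opening in m.
Only numpy, scipy, OpenCV 4.12 (cv2) and the standard library are available. Lean on these libraries where they do the work, as an engineer would, in place of code of your own. Each camera call takes 0.05 s, during which the arm holds its last target. There are 200 camera calls.

## Working session

There is one attempt and no reset: what is moved stays moved. The work goes in short steps, Python scripts to look and compute and a tool call to move; the robot and the scene stay as the last step left them, time stands still between calls to the robot, and variables do not carry over. Pictures are saved under pics/ and viewed, on a budget of 10 in all, crops included, one or two more only if the job needs it, and the job is handed in when it is done.

Besides the shell and the picture viewer there is one more tool, called after ">>>" as name(argument=value, ...), one argument or row to a line, values as JSON. step_arm: Moves the arm, as the interface text tells. Its arguments: {"type":"object","properties":{"rows":{"type":"array"},"force":{"type":"number"}},"required":["rows"]}

```bash
mkdir -p pics; ls; python3 - <<'E'
from plant import state, grab_frame, order, arm
import cv2
s=state(); print(s)
for n in ("scene","top"):
    f=grab_frame(n); cv2.imwrite(f"pics/{n}0.png",f["color"]); print(n,f["fx"],f["fy"],f["cx"],f["cy"],f["cam_to_world"])
E
```

```text
pics
{'time_s': 0.0, 'joint_positions': array([ 1.49322304,  0.50185723, -0.42678953,  1.55141389,  0.22080872,
        1.13827482, -0.21029664]), 'dq': array([-1.90052864e-05, -1.06381865e-03,  1.17081672e-03,  1.01656368e-03,
       -4.99399562e-04,  2.41078472e-03, -6.78155339e-04]), 'effort': array([ 3.70593625e-04, -5.66589189e+01, -5.81599563e+00, -2.79115123e+01,
       -6.87017804e-02,  3.09434615e-02,  1.99205206e-04]), 'ee_pos': array([ 0.2169714 , -0.61200285,  0.22568733]), 'ee_rot': array([ 9.85514324e-01,  1.69589557e-01, -1.26483706e-04, -9.39660511e-04]), 'force': array([0.70148493, 0.20237342, 0.1616296 ]), 'moment': array([-0.05221578,  0.0042867 , -0.01392886]), 'gripper_width': 0.09211801592425854}
scene 480.913000410562 480.913000410562 274.6166141982177 209.1734608251 [[ 0.4771131  -0.3506206   0.80587113 -0.72752884]
 [-0.87881941 -0.18378337  0.4403409  -0.46032471]
 [-0.00628688 -0.91830761 -0.39581765  0.62364646]
 [ 0.          0.          0.          1.        ]]
top 477.9000551650634 477.9000551650634 285.5474446809464 216.95126089878784 [[ 6.34993342e-03 -9.82389005e-01  1.86739182e-01  1.64197231e-01]
 [-9.99979675e-01 -6.13120377e-03  1.74884127e-03  1.81062863e-01]
 [-5.73106459e-04 -1.86746492e-01 -9.82407970e-01  1.66101895e+00]
 [ 0.00000000e+00  0.00000000e+00  0.00000000e+00  1.00000000e+00]]
```

View pics/top0.png

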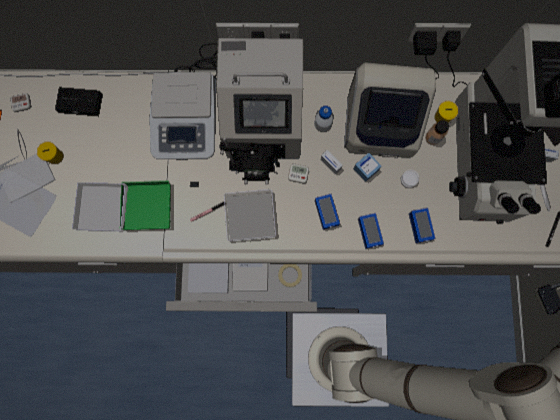

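View pics/scene0.png

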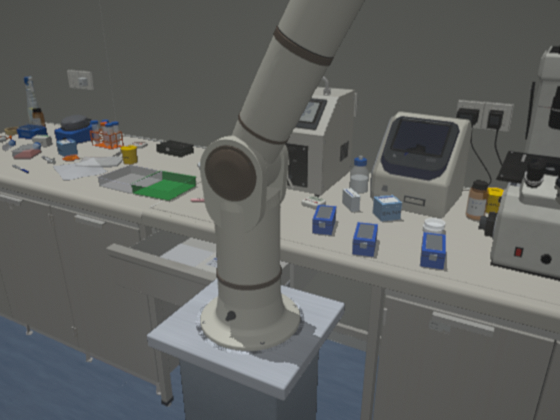

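Top view: there are three blue boxes with grey lids at (328,212), (371,231) and (423,226). The tray could be the square one at (251,216), the grey square at (100,207) or the green square at (148,205), and green is excluded. I'll crop in on these and read the depth.

```bash
cat > h.py <<'E'
from plant import state, grab_frame, order, arm
import cv2, numpy as np
from scipy.spatial.transform import Rotation as R
def cloud(f):
    z=f["z_map"]; v,u=np.mgrid[:z.shape[0],:z.shape[1]]
    P=np.stack([(u-f["cx"])/f["fx"]*z,(v-f["cy"])/f["fy"]*z,z],-1)
    T=f["cam_to_world"]; return P@T[:3,:3].T+T[:3,3]
def boxes(f):
    P=cloud(f); hsv=cv2.cvtColor(f["color"],cv2.COLOR_BGR2HSV)
    m=((hsv[...,0]>105)&(hsv[...,0]<128)&(hsv[...,1]>150)).astype(np.uint8)
    m=cv2.morphologyEx(m,cv2.MORPH_CLOSE,np.ones((9,9)))
    n,l,st,c=cv2.connectedComponentsWithStats(m)
    for i in range(1,n):
        if st[i,4]<150: continue
        k=(l==i)&(f["z_map"]>0); p=P[k]; top=p[p[:,2]>np.percentile(p[:,2],80)-.008]
        r=cv2.minAreaRect((top[:,:2]*1000).astype(np.float32))
        print("px",c[i].round(),"xy mm",np.round(r[0],1),"size",np.round(r[1],1),"ang",round(r[2],1),"ztop",np.median(top[:,2]).round(4))
E
python3 - <<'E'
from h import *
f=grab_frame("top"); np.set_printoptions(suppress=True,precision=3)
boxes(f); P=cloud(f)
for p in [(251,216),(227,195),(272,193),(229,241),(276,238),(240,192),(100,207),(80,184),(120,184),(148,205),(78,228)]: print(p,P[p[1],p[0]])
a=cv2.resize(f["color"][170:270,70:290],None,fx=3.6,fy=3.6,interpolation=cv2.INTER_CUBIC)
b=cv2.resize(f["color"][180:260,300:450],None,fx=3,fy=3,interpolation=cv2.INTER_CUBIC)
b=cv2.copyMakeBorder(b,0,0,0,a.shape[1]-b.shape[1],cv2.BORDER_CONSTANT)
cv2.imwrite("pics/c1.png",np.vstack([a,b]))
E
```

```text
px [552.  96.] xy mm [ 690.1 -479.2] size [82.1 11.9] ang 2.6 ztop 0.5648
px [508. 133.] xy mm [ 715.7 -446.7] size [169.   89.1] ang 31.0 ztop 0.3889
px [ 78. 105.] xy mm [898. 937.] size [138.9  83.5] ang 84.8 ztop 0.04
px [392. 109.] xy mm [ 806.4 -150.7] size [149.8  28.9] ang 87.1 ztop 0.2542
px [181. 134.] xy mm [763.  552.1] size [41.2 84. ] ang 1.6 ztop 0.069
px [386. 141.] xy mm [ 720.  -148.2] size [198.7  27.8] ang 84.9 ztop 0.1457
px [274. 152.] xy mm [672. 232.] size [32.6 54.6] ang 51.3 ztop 0.1716
px [237. 162.] xy mm [632.2 332.9] size [57. 16.] ang 11.2 ztop 0.1602
px [327. 212.] xy mm [494.4  41.2] size [106.7  57.6] ang 15.6 ztop 0.0493
px [420. 226.] xy mm [ 447.2 -286.1] size [106.7  59.9] ang 10.4 ztop 0.0494
px [370. 231.] xy mm [ 427.2 -108. ] size [105.7  57.5] ang 13.5 ztop 0.0491
(251, 216) [0.482 0.306 0.003]
(227, 195) [0.555 0.392 0.014]
(272, 193) [ 0.567  0.233 -0.001]
(229, 241) [ 0.394  0.382 -0.006]
(276, 238) [ 0.405  0.217 -0.002]
(240, 192) [0.563 0.344 0.029]
(100, 207) [0.512 0.843 0.001]
(80, 184) [0.59  0.913 0.02 ]
(120, 184) [0.587 0.765 0.037]
(148, 205) [ 0.52   0.674 -0.001]
(78, 228) [0.435 0.914 0.003]
```

View pics/c1.png

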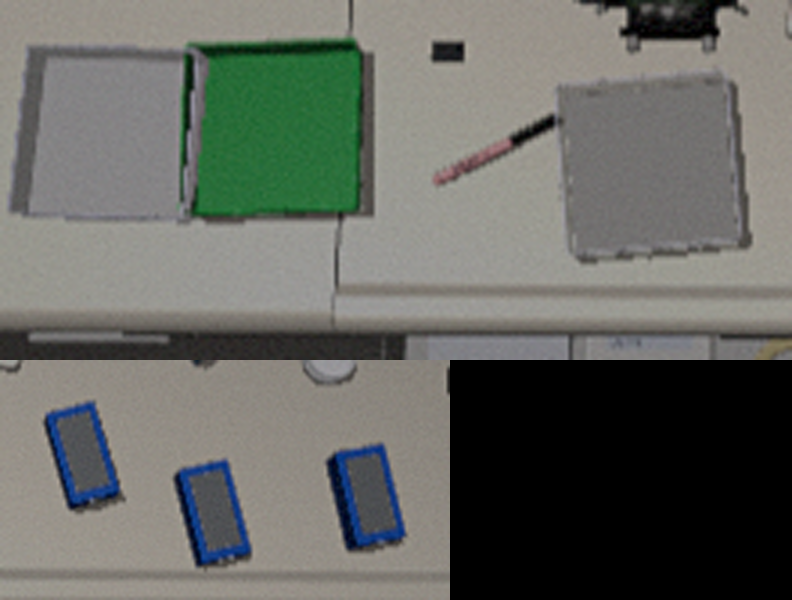

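The crop shows a clear tray with a grey floor, separate from the others, at (251,216). The grey square at (100,207) touches the green tray and is about 0.98 m away, which is out of reach. So (251,216) is the tray meant. Next I'll work out its centre, check the microscope clearance and plan the first move.

```bash
cat >> h.py <<'E'
np.set_printoptions(suppress=True,precision=3)
def pix(f,uv,z):
    T=f["cam_to_world"]; d=T[:3,:3]@np.array([(uv[0]-f["cx"])/f["fx"],(uv[1]-f["cy"])/f["fy"],1]); o=T[:3,3]
    return o+d*(z-o[2])/d[2]
def yaw(s): 
    x=R.from_quat(s["ee_rot"]).apply([1,0,0]); return np.degrees(np.arctan2(x[1],x[0]))
def go(x,y,z,yw,s=None,pos=None,y0=None):
    s=s or state(); pos=s["ee_pos"] if pos is None else pos; Rm=R.from_quat(s["ee_rot"]).as_matrix()
    t=-(yw-yaw(s)); t=(t+90)%180-90
    print("pos",s["ee_pos"],"yaw",round(yaw(s),2),"-> tool shift cm",100*Rm.T@(np.array([x,y,z])-pos),"turn deg",round(t,2),"w",s["gripper_width"])
E
python3 - <<'E'
from h import *
f=grab_frame("top"); P=cloud(f)
c=np.array([pix(f,u,.037) for u in [(224.7,194.2),(273.6,190.8),(277.8,237.5),(229.7,242.2)]]); print(c,c.mean(0))
for i in range(4): d=c[(i+1)%4]-c[i]; print(np.linalg.norm(d),np.degrees(np.arctan2(d[1],d[0])))
for y0 in np.arange(-.75,-.3,.05):
    k=(P[...,1]>y0)&(P[...,1]<y0+.05)&(P[...,2]>.1)&(P[...,0]>.2); 
    if k.any(): print(y0, "min x", np.percentile(P[k][:,0],2), "z range", P[k][:,2].min(), P[k][:,2].max())
go(.33,-.38,.2,12); go(.447,-.286,.2,10.4)
E
```

```text
[[0.552 0.397 0.037]
 [0.566 0.226 0.037]
 [0.401 0.21  0.037]
 [0.384 0.375 0.037]] [0.476 0.302 0.037]
0.17108709453741358 -85.55220265276499
0.16551486740685376 -174.3738847037612
0.16549010680037166 95.99506759392384
0.17018975466453834 7.499696392804624
-0.7 min x 1.039087766362117 z range 0.3089290199931398 0.3339553313150059
-0.6499999999999999 min x 0.5442182404492549 z range 0.1857080140943408 0.42230797829249744
-0.5999999999999999 min x 0.2141564631645071 z range 0.10041151043641805 0.4318587742946549
-0.5499999999999998 min x 0.21121507063044723 z range 0.10020599266730934 0.5290102863611681
-0.4999999999999998 min x 0.46828858614463287 z range 0.10045856685202659 0.5863083162512106
-0.44999999999999973 min x 0.48355811711572755 z range 0.10000796278686286 0.509493106979892
-0.3999999999999997 min x 0.5822393560412089 z range 0.10074302882069786 0.42536327032097865
-0.34999999999999964 min x 0.7647493275962755 z range 0.10055234553611081 0.4278950008467286
pos [ 0.217 -0.612  0.226] yaw 19.53 -> tool shift cm [ 18.403 -18.11    2.629] turn deg 7.53 w 0.0917083281483702
pos [ 0.217 -0.612  0.226] yaw 19.53 -> tool shift cm [ 32.572 -23.058   2.636] turn deg 9.13 w 0.0917083281483702
```

>>> step_arm(
  rows=[2.6,-2.6,0.4,1.1,1,2.6,-2.6,0.4,1.1,1,2.6,-2.6,0.4,1.1,1,2.6,-2.6,0.4,1.1,1,2.6,-2.6,0.4,1.1,1,2.6,-2.6,0.4,1.1,1,2.6,-2.6,0.4,1.1,1,3.3,-1.7,1,0.5,1,3.3,-1.7,1,0.5,1,3.3,-1.7,1,0.5,1],
  force=30,
)

```text
time_s: 1.03
ee_pos: [0.429, -0.3166, 0.1687]
ee_rot: [0.996, 0.089, 0.0, 0.0]
force: [-0.3, -0.9, 1.0]
gripper_width: 0.0917
```

```bash
python3 - <<'E'
from h import *
go(.447,-.286,.1,10.4)
E
```

```text
pos [ 0.429 -0.317  0.169] yaw 10.27 -> tool shift cm [ 2.317 -2.698  6.866] turn deg -0.13 w 0.09168193378574367
```

>>> step_arm(
  rows=[1.15,-1.35,2,0,1,1.15,-1.35,2,0,1,0,0,3.5,0,1,0,0,3.5,0,1,0,0,3,0,1,0,0,1.7,0,1,0,0,0,0,1,0,0,0,0,0.3,0,0,0,0,0.3,0,0,0,0,0.3],
  force=30,
)

```text
time_s: 1.87
ee_pos: [0.4473, -0.2878, 0.0134]
ee_rot: [0.996, 0.09, 0.001, 0.001]
force: [0.6, 0.1, -0.2]
gripper_width: 0.076
```

```bash
python3 - <<'E'
from h import *
s=state();go(.447,-.286,.1,10.4,s); print(s["force"],s["moment"])
E
```

```text
pos [ 0.447 -0.288  0.013] yaw 10.31 -> tool shift cm [ 0.025 -0.168 -8.661] turn deg -0.09 w 0.07604236289826523
[ 0.565  0.127 -0.172] [-0.014  0.029 -0.002]
```

Close the fingers fully, then lift 3 cm and hold still.

>>> step_arm(
  rows=[0,0,0,0,0.3,0,0,0,0,0.3,0,0,0,0,0.3,0,0,0,0,0.3,0,0,-1,0,0.3,0,0,-1,0,0.3,0,0,-1,0,0.3,0,0,-1,0,0.3,0,0,0,0,0.3,0,0,0,0,0.3],
  force=35,
)

```text
time_s: 2.7
ee_pos: [0.4465, -0.2875, 0.0527]
ee_rot: [0.996, 0.09, 0.001, 0.001]
force: [-0.1, 0.6, -3.6]
gripper_width: 0.0579
```

```bash
cat >> h.py <<'E'
def mom(n=6):
    M=[];F=[]
    for i in range(n):
        s=state(); M.append(s["moment"]); F.append(s["force"])
        if i<n-1: grab_frame("wrist")
    a=np.radians(yaw(s)); M=np.array(M); ty=M@[np.sin(a),-np.cos(a),0]
    print("t",s["time_s"],"w",s["gripper_width"],"pos",s["ee_pos"],"F",np.mean(F,0),"M",M.mean(0),"about tool y",ty.mean(),"sd",ty.std())
E
python3 - <<'E'
from h import *
mom()
E
```

```text
t 2.95 w 0.0578614569359029 pos [ 0.445 -0.287  0.051] F [ 0.113  0.29  -3.258] M [ 0.023  0.044 -0.   ] about tool y -0.03930852528512594 sd 0.01795878431848223
```

>>> step_arm(
  rows=[-0.7,0,0,0,0.3,-1.5,0,0,0,0.3,-2.5,0,0,0,0.3,-3.5,0,0,0,0.3,0,0,0,0,0.3,0,0,0,0,0.3,0,0,0,0,0.3,0,0,0,0,0.3,0,0,0,0,0.3,0,0,0,0,0.3],
)

```text
time_s: 3.78
ee_pos: [0.3663, -0.3014, 0.0518]
ee_rot: [0.996, 0.091, 0.0, 0.0]
force: [-0.1, -0.5, -1.5]
gripper_width: 0.0578
```

```bash
python3 - <<'E'
from h import *
mom()
E
```

```text
t 4.0333 w 0.05789314105365965 pos [ 0.365 -0.302  0.052] F [ 0.09   0.016 -2.533] M [ 0.036 -0.04   0.022] about tool y 0.045559493319906406 sd 0.03727475323862927
```

>>> step_arm(
  rows=[0.7,0,0,0,0.3,1.5,0,0,0,0.3,2.5,0,0,0,0.3,3.5,0,0,0,0.3,0,0,0,0,0.3,0,0,0,0,0.3,0,0,0,0,0.3,0,0,0,0,0.3,0,0,0,0,0.3,0,0,0,0,0.3],
)

```text
time_s: 4.87
ee_pos: [0.4448, -0.2875, 0.0516]
ee_rot: [0.996, 0.089, -0.0, -0.0]
force: [-0.3, 0.2, -2.5]
gripper_width: 0.0579
```

```bash
python3 - <<'E'
from h import *
mom()
E
```

```text
t 5.1167 w 0.05783013854570778 pos [ 0.446 -0.287  0.052] F [ 0.257 -0.255 -3.089] M [ 0.006  0.075 -0.002] about tool y -0.07315619423041955 sd 0.02659699715031129
```

>>> step_arm(
  rows=[-3.4,0,0,0,0.3,-3.4,0,0,0,0.3,-3.4,0,0,0,0.3,-2.4,0,0,0,0.3,0.7,0,0,0,0.3,1.4,0,0,0,0.3,2.4,0,0,0,0.3,0,0,0,0,0.3,0,0,0,0,0.3,0,0,0,0,0.3],
)

```text
time_s: 5.95
ee_pos: [0.3661, -0.3013, 0.0517]
ee_rot: [0.996, 0.09, -0.0, -0.0]
force: [-0.9, -0.4, -2.2]
gripper_width: 0.0575
```

```bash
python3 - <<'E'
from h import *
mom(10)
E
```

```text
t 6.4 w 0.058042728345368125 pos [ 0.366 -0.302  0.052] F [-0.146  0.029 -2.564] M [ 0.013  0.018 -0.002] about tool y -0.015209307479031608 sd 0.05386824283902678
```

```bash
sed -i 's/"sd",ty.std())/"sd",ty.std(),"\\n",ty)/' h.py; python3 - <<'E'
from h import *
mom(12)
E
```

```text
t 6.95 w 0.05784046943984184 pos [ 0.366 -0.302  0.052] F [ 0.148  0.252 -2.808] M [ 0.021  0.073 -0.004] about tool y -0.06800674811422451 sd 0.015335345218767851 
 [-0.069 -0.062 -0.087 -0.064 -0.062 -0.071 -0.082 -0.075 -0.08  -0.068
 -0.024 -0.073]
```

Held in the same pose, the moment about the jaw axis was +0.046 N m after one stop and −0.068 after the opposite one. The ball is shifting by its full ±34 mm (0.107 N m predicted), so the box I'm holding is the loose one. Now to carry it to the tray.

```bash
python3 - <<'E'
from h import *
go(.476,.302,.16,5.5)
E
```

```text
pos [ 0.366 -0.302  0.052] yaw 10.33 -> tool shift cm [ 21.619 -57.408 -10.828] turn deg 4.83 w 0.05784046943984184
```

>>> step_arm(
  rows=[0,0,-1,0,0.3,0,0,-2,0,0.3,0,0,-3,0,0.3,0,-1,-3,0,0.3,0,-2,-2,0,0.3,0,-3,0,0,0.3,0,-3,0,0,0.3,0,-3,0,0,0.3,0,-3,0,0,0.3,0,-3,0,0,0.3],
)

```text
time_s: 7.78
ee_pos: [0.3335, -0.1231, 0.1623]
ee_rot: [0.996, 0.09, 0.0, 0.001]
force: [0.7, 0.6, -2.3]
gripper_width: 0.0577
```

```bash
python3 - <<'E'
from h import *
go(.476,.302,.16,5.5)
E
```

```text
pos [ 0.333 -0.123  0.162] yaw 10.34 -> tool shift cm [ 21.651 -39.263   0.19 ] turn deg 4.84 w 0.05771895120703908
```

>>> step_arm(
  rows=[1.9,-2.7,0,0.4,0.3,1.9,-2.7,0,0.4,0.3,1.9,-2.7,0,0.4,0.3,1.9,-2.7,0,0.4,0.3,1.9,-2.7,0,0.4,0.3,1.9,-2.7,0,0.4,0.3,1.9,-2.7,0,0.4,0.3,1.9,-2.7,0,0.4,0.3,1.9,-2.7,0,0.4,0.3,1.9,-2.7,0,0.4,0.3],
)

```text
time_s: 8.62
ee_pos: [0.4822, 0.172, 0.1623]
ee_rot: [0.998, 0.055, 0.0, 0.0]
force: [0.2, -0.7, -3.5]
gripper_width: 0.0579
```

```bash
python3 - <<'E'
from h import *
go(.476,.302,.16,5.5)
E
```

```text
pos [0.482 0.172 0.162] yaw 6.31 -> tool shift cm [  0.81  -12.986   0.22 ] turn deg 0.81 w 0.05787413312061501
```

>>> step_arm(
  rows=[0.2,-3,0,0.2,0.3,0.2,-3,0,0.2,0.3,0.2,-3,0,0.2,0.3,0.2,-2.5,0,0.2,0.3,0,-1.5,0,0,0.3,0,0,1,0,0.3,0,0,1.5,0,0.3,0,0,1.5,0,0.3,0,0,0,0,0.3,0,0,0,0,0.3],
)

```text
time_s: 9.45
ee_pos: [0.4756, 0.2995, 0.1212]
ee_rot: [0.999, 0.048, -0.001, 0.001]
force: [0.7, 0.5, -2.3]
gripper_width: 0.0577
```

```bash
python3 - <<'E'
from h import *
go(.476,.302,.015,5.5)
a=grab_frame("top"); b=grab_frame("wrist")
A=cv2.resize(a["color"][165:265,205:305],(420,420),interpolation=cv2.INTER_CUBIC)
cv2.imwrite("pics/t2.png",np.hstack([A,b["color"]])[:, :800])
E
```

```text
pos [0.476 0.3   0.121] yaw 5.5 -> tool shift cm [ 0.082 -0.256 10.623] turn deg -0.0 w 0.05768672219116708
```

View pics/t2.png

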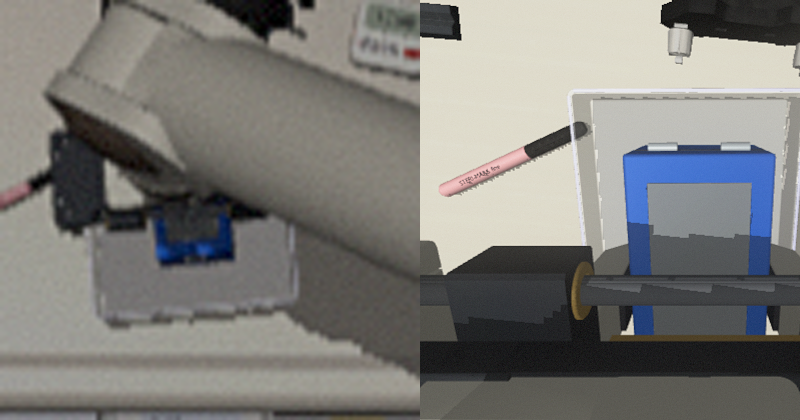

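The box is aligned over the clear tray: in the wrist view the tray's left wall is at about x=580 and the box spans 625 to 775. I'll lower it in.

>>> step_arm(
  rows=[0.1,-0.2,2,0,0.3,0,0,2.5,0,0.3,0,0,2,0,0.3,0,0,1.5,0,0.3,0,0,1,0,0.3,0,0,0.7,0,0.3,0,0,0.5,0,0.3,0,0,0.2,0,0.3,0,0,0.1,0,0.3,0,0,0,0,0.3],
)

```text
time_s: 10.38
ee_pos: [0.4775, 0.3032, 0.0173]
ee_rot: [0.999, 0.048, 0.0, -0.0]
force: [0.1, 0.6, -2.5]
gripper_width: 0.0578
```

```bash
python3 - <<'E'
from h import *
go(.476,.302,.015,5.5); mom(4)
E
```

```text
pos [0.477 0.303 0.017] yaw 5.53 -> tool shift cm [-0.16   0.107  0.232] turn deg 0.03 w 0.05777926973312972
t 10.5333 w 0.05815400653967424 pos [0.477 0.303 0.017] F [ 0.04   0.494 -3.089] M [-0.03   0.072 -0.008] about tool y -0.07492166412187896 sd 0.026172587970264685 
 [-0.043 -0.098 -0.103 -0.056]
```

Still hanging about 2 mm up. I'll lower that last bit, open to about 72 mm and check.

>>> step_arm(
  rows=[0,0,0.1,0,0.3,0,0,0.1,0,0.3,0,0,0.1,0,0.3,0,0,0,0,0.3,0,0,0,0,0.65,0,0,0,0,0.78,0,0,0,0,0.78,0,0,0,0,0.78,0,0,0,0,0.78,0,0,0,0,0.78],
)

```text
time_s: 11.37
ee_pos: [0.477, 0.3028, 0.0136]
ee_rot: [0.999, 0.048, -0.0, 0.0]
force: [0.2, -0.2, 0.0]
gripper_width: 0.0714
```

```bash
python3 - <<'E'
from h import *
mom(3)
E
```

```text
t 11.4667 w 0.07132105351657474 pos [0.477 0.303 0.014] F [-0.04   0.235  0.057] M [ 0.022 -0.001  0.033] about tool y 0.0035537601812408205 sd 0.01055607276589122 
 [ 0.006 -0.01   0.015]
```

Released. Raising the tool, then backing off to see the result.

>>> step_arm(
  rows=[0,0,-1,0,0.78,0,0,-2,0,0.78,0,0,-3,0,0.78,0,0,-3.5,0,0.78,0,0,-3.5,0,0.78,0,2,-3,0,0.78,-1,3,-1,0,0.78,-1,3.4,0,0,0.78,-1,3.4,0,0,0.78,-1,3.4,0,0,0.78],
)

```text
time_s: 12.3
ee_pos: [0.4515, 0.1465, 0.1847]
ee_rot: [0.999, 0.049, 0.001, 0.0]
force: [1.2, -0.4, 0.3]
gripper_width: 0.0715
```

>>> step_arm(
  rows=[-1,3.4,0,0,0.78,-1,3.4,0,0,0.78,-1,3.4,0,0,0.78,-1,3.4,0,0,0.78,0,3.4,0,0,0.78,0,3.4,0,0,0.78,0,3,0,0,0.78,0,2,0,0,0.78,0,0,0,0,0.78,0,0,0,0,0.78],
)

```text
time_s: 13.13
ee_pos: [0.4364, -0.1097, 0.1842]
ee_rot: [0.999, 0.047, 0.0, -0.0]
force: [-0.3, 0.2, 0.2]
gripper_width: 0.0714
```

```bash
python3 - <<'E'
from h import *
f=grab_frame("top"); g=grab_frame("scene"); boxes(f); P=cloud(f)
for y0,y1 in((.2,.4),):
    k=(P[...,1]>.25)&(P[...,1]<.36)&(P[...,0]>.4)&(P[...,0]<.55)&(P[...,2]>.043)&(P[...,2]<.06); q=P[k]
    print(len(q),q.mean(0)); A=np.c_[q[:,:2],np.ones(len(q))]; print("plane",np.linalg.lstsq(A,q[:,2],rcond=None)[0])
A=cv2.resize(f["color"][170:270,200:450],None,fx=3.2,fy=3.2,interpolation=cv2.INTER_CUBIC); cv2.imwrite("pics/f.png",A)
E
```

```text
px [551.  97.] xy mm [ 691.4 -479.5] size [85.2  9.9] ang 1.5 ztop 0.5656
px [507. 131.] xy mm [ 710.8 -445.7] size [156.7  79.3] ang 30.5 ztop 0.3839
px [393. 109.] xy mm [ 805.3 -155.6] size [160.5  30.2] ang 85.7 ztop 0.255
px [181. 134.] xy mm [762.9 550.1] size [84.6 43.9] ang 86.6 ztop 0.0691
px [384. 141.] xy mm [ 720.4 -147.8] size [197.4  28.8] ang 84.8 ztop 0.1433
px [273. 158.] xy mm [652.3 238.5] size [23.8 85.1] ang 65.6 ztop 0.1624
px [326. 212.] xy mm [493.4  41.4] size [106.   57.5] ang 15.3 ztop 0.0496
px [251. 216.] xy mm [477.9 303. ] size [107.4  56.4] ang 5.7 ztop 0.0511
px [371. 239.] xy mm [400.3 -95.8] size [57.8 94.2] ang 12.5 ztop 0.0493
525 [0.479 0.303 0.051]
plane [ 0.    -0.016  0.056]
```

View pics/f.png

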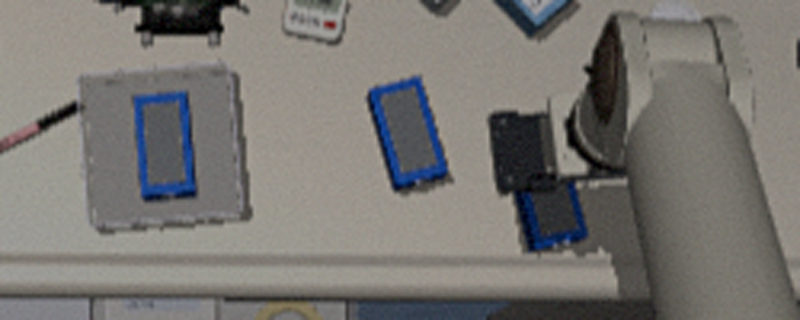

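The picture shows the box flat and centred in the tray, at about (165,145) in the crop. Its centre measures (478, 303) mm with the top at 51 mm. The other two stand untouched on the worktop at about (410,133) and (550,210), the second partly hidden by the arm. The tool is clear of everything at z = 0.18, so I'm handing in.

```bash
python3 -c "
from plant import order; print(order.sign_off())"
```

```text
the job is handed in; nothing more can be done
None
```

The box with the loose ball, the rightmost of the three, is in the clear tray, and I handed the job in at about 13 s of the 64 s allowed. No verdict was reported.

**How I found it:** I lifted the box and moved it sharply along its length, stopping in opposite directions. Held in the same pose, the moment about the jaw axis went from +0.046 to −0.068 N m. That 0.114 N m swing is close to the 0.107 N m expected if the ball rolls its full 34 mm each way. I did not shake the other two boxes for comparison, because this result was clear enough.

**Last checks:**
- **Repaired box:** its centre measured about 2 mm from the tray's middle. Its top was at 51 mm, as expected on the tray floor, and tilted about 1°.
- **Other boxes:** I never touched either of them. In the last picture both stand upright on the worktop, well outside the tray, though the arm partly hid the middle one.
- **Gripper:** it was open and clear at z = 0.18 m, with about zero force on the tool.

One reading disagreed at first. Straight after the last shake the moment was noisy, averaging −0.015 N m with a spread of 0.054, probably because the ball was still rolling. It settled to −0.068 N m about half a second later.

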